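# Put the microscope supplies back in their own holders

### The arm

A 6-joint arm with a two-finger parallel gripper is mounted at the origin on a cart in front of the work surface, level with it; the furniture and walls round the work are solid. World frame = base frame: x ahead of the robot, y to its left, z up, the work surface at z = 0. Lengths are in m, angles in degrees, forces in N, time in s.
With the tool pointing down it reaches from about 0.375 to 0.75 m from the base axis. Payload 9 kg.
Tool frame: the origin (TCP) lies where the fingers leave the gripper's body, on its centre line; the fingertips stand 73 mm ahead of it and the grasp point (between the pads) lies 54 mm ahead of it (robot.tip_reach is the distance from the TCP to the fingertips, in m); z points along the fingers, y is the direction in which the jaws open and shut (so a half turn about z gives the same grasp; the last joint's range is limited). The gripper opens to 85 mm and grips with 20 to 120 N. Pads are 22 mm wide; open, the fingers measure 114 mm over their backs; the gripper's body (76 mm by 85 mm) begins 54 mm behind the grasp point. The pads swing forward as they close: fully open they stand 13 mm farther back than shut.
Start: joints at [-81.629, 5.964, 5.575, 89.605, 0, 77.527], TCP at [0.214, -0.561, 0.304] pointing down, gripper open.
Joint ranges: [-171.21, 171.21], [-48.23, 106.86], [-62.78, 66.21], [-105.2, 120.99], [-86.42, 89.51], [-180, 180]. Speed limits (degrees/s): [127.2, 127.2, 147.25, 180, 180, 180].

### API

Orientations are given as [roll, pitch, yaw] about the fixed x, y, z axes, in that order (R = Rz(yaw) Ry(pitch) Rx(roll)).
In Python, from plant import robot gives the robot as it stands. Calls block until the motion is done:
- robot.move_pose(position, orientation): joint-space move of the TCP to a pose.
- robot.line_to(position, vel=0.15, rotation=None, guard=None): straight line of the TCP; rotation=None keeps the orientation; vel is the mean speed in m/s. With guard (N) it stops when the force on the tool has changed by that much, and returns True; else False.
- robot.goto_joints(angles): joint-space move.
- robot.set_gripper(opening): finger opening in m; the grip force is fixed at half the most; returns when the fingers have stopped.
- robot.pause(seconds).
- robot.ik(position, orientation): joint angles nearest the present ones, or None.
- robot.observe(): the state.
- robot.grab_frame(name): name is "side" or "top" or "wrist"; returns the picture (480x640x3 uint8, blue, green, red); there is no depth.
- robot.get_calibration(name): a dict with "vertical_fov" (degrees; the focal length in pixels is half the picture's height over the tangent of half this angle, whatever the lens; pixels are square), "cx", "cy" (the principal point, pixels), "rvec" (rotation vector, rad) and "tvec" (3), from world to camera coordinates, as OpenCV has them. Camera axes: x right, y down, z forward; pixel columns grow to the right and rows downward; lengths in m; the calibration is good to about 2 mm. A picture is of the moment at which its call begins: read the wrist's pose just before it. get_calibration takes no time and is no camera call; for the wrist camera it gives the pose at the moment of the call.
A pose or a line that the arm cannot do raises robot.IKError and nothing moves.
- robot.job_done(): hands the job in, once; it reports no verdict.
The state is a dict: "time": time; "q": joint angles; "qvel": joint speeds; "joint_torque": joint torques, N m; "tool_pos": TCP position; "tcp_rot": TCP orientation; "ft_force": force on the tool from outside, world axes, zero at the start; "torque": the same for the moment, N m; "gripper_width": finger opening in m.
Only numpy, scipy, OpenCV 4.12 (cv2) and the standard library are available. Lean on these libraries where they do the work, as an engineer would, in place of code of your own. Each camera call takes 0.05 s, during which the arm holds its last target.

### The job

Put each of the four loose supplies into the holder made for it: the amber bottle upright in the large round holder, the small dropper bottle upright in the small round holder, the slide carton flat in the long rectangular holder, and the tape roll over the pin so that it lies flat on its base. Each must sit fully down on its holder's floor; set the two bottles down rather than letting them fall, and leave the porcelain cup and the little amber vial where they stand.

Things in the scene. Friction and masses are not known exactly. Their poses are not given: they have to be found in the camera images.
- amber_bottle: amber glass bottle with a blue label band and a dark screw cap, 102 mm tall. Round body 53 mm in diameter, straight sides from about 5 to 56 mm height, then shoulders; cap 28 mm in diameter from 88 to 102 mm. About 0.16 kg. Origin: centre of its underside, z up when it stands. Loose, stands upright on the worktop.
- dropper_bottle: small amber dropper bottle with a pale label and a thin red rubber teat, 94 mm tall. Round body 34 mm in diameter, straight sides from about 4 to 44 mm height, then shoulders; collar 22 mm in diameter from 55 to 67 mm, teat 11 mm in diameter from 67 mm up. About 0.055 kg. Origin: centre of its underside, z up when it stands. Loose, stands upright.
- slide_carton: closed white and blue carton of microscope slides, a box 30 mm (its x) by 80 mm (its y) by 26 mm high, lying flat. About 0.11 kg. Origin: centre of its underside, z up. Grip it across the 30 mm. Its long axis lies within 0.4 rad of the world y axis at the start. Loose.
- tape_roll: cream roll of tape lying flat, 54 mm outer diameter, 19 mm high, with a hole about 22 mm wide right through its middle. About 0.03 kg. Origin: centre of its underside, z up. Loose; grip it across the outside.
- large_round_holder: grey plastic round holder with a dark rubber floor, 78 mm outer diameter, 12 mm high; round well 70 mm in diameter, its floor 5 mm above the worktop, rim 4 mm thick. For the amber bottle. Fixed to the worktop. Origin: centre of its underside, on the worktop, z up.
- small_round_holder: grey plastic round holder like the large one but 58 mm outer diameter, 12 mm high; round well 50 mm in diameter, its floor 5 mm above the worktop, rim 4 mm thick. For the dropper bottle. Fixed to the worktop. Origin: centre of its underside, on the worktop, z up.
- long_holder: grey plastic rectangular holder with a dark rubber floor, 54 mm (its x) by 104 mm (its y), 12 mm high; well 46 by 96 mm, its floor 5 mm above the worktop, rim 4 mm thick. For the slide carton, long side along long side, either way round. Its long axis lies within 0.4 rad of the world y axis. Fixed to the worktop. Origin: centre of its underside, on the worktop, z up.
- pin_holder: flat grey round base 68 mm in diameter and 5 mm thick, without a rim, with a dark rubber face and an upright steel pin in its middle, 10 mm in diameter, round tip 36 mm above the worktop. For the tape roll, which drops over the pin and lies on the base. Fixed to the worktop. Origin: centre of its underside, on the worktop, z up.
- porcelain_cup: bystander: white open porcelain cup, 45 mm in diameter, 50 mm tall, standing behind the work, just right of a fixed black box 120 mm high whose front lies at about x = 0.61 m, y = 0.17 to 0.40 m. Origin: centre of its underside. Not to be disturbed.
- amber_vial: bystander: small open amber vial, 25 mm in diameter, 34 mm tall, standing between the low block of brass weights (45 mm high in all) and the microscope, at the front. Origin: centre of its underside. Not to be disturbed.

How it is judged (in metres and radians):
At the end, for the whole second after the job is handed in: Each of the four things is at rest in its own holder: within 12 mm of its centre, underside on its floor (3 to 9 mm above the worktop), upright within 0.1 rad; carton and long holder parallel within 0.25 rad; porcelain cup and amber vial within 20 mm of where they stood (horizontal distance between amber_bottle and large_round_holder below 0.012 m and z of amber_bottle in the frame of large_round_holder between 0.003 and 0.009 m and angle between each of amber_bottle, dropper_bottle, slide_carton, tape_roll's own z axis and vertical below 0.1 rad and linear speed of each of amber_bottle, dropper_bottle, slide_carton, tape_roll below 0.02 m/s and horizontal distance between dropper_bottle and small_round_holder below 0.012 m and z of dropper_bottle in the frame of small_round_holder between 0.003 and 0.009 m and horizontal distance between slide_carton and long_holder below 0.012 m and z of slide_carton in the frame of long_holder between 0.003 and 0.009 m and horizontal distance between tape_roll and pin_holder below 0.012 m and z of tape_roll in the frame of pin_holder between 0.003 and 0.009 m and angle between the y axis of slide_carton and the y axis of long_holder, either way round below 0.25 rad and distance of each of porcelain_cup, amber_vial from where it was at the start of the episode below 0.02 m); the robot touches nothing.
It fails at once if the porcelain cup was moved more than 20 mm or tipped (distance of porcelain_cup from where it was at the start of the episode above 0.02 m or angle between porcelain_cup's own z axis and vertical above 0.5 rad).
It fails at once if the amber vial was moved more than 20 mm or tipped (distance of amber_vial from where it was at the start of the episode above 0.02 m or angle between amber_vial's own z axis and vertical above 0.5 rad).
It fails at once if the amber bottle was dropped from more than about 25 mm or thrown (over 0.7 m/s while not in the fingers) (linear speed of amber_bottle above 0.7 m/s and contact force between the fingers and amber_bottle below 0.05 N).
It fails at once if the dropper bottle was dropped from more than about 25 mm or thrown (over 0.7 m/s while not in the fingers) (linear speed of dropper_bottle above 0.7 m/s and contact force between the fingers and dropper_bottle below 0.05 N).
It also fails if it takes over 96 s, if anything falls off the work surface, if the arm or the gripper's body presses on something with over 40 N, if the wrist force passes 120 N, or if a joint passes its speed limit or range.

## Working session

There is one attempt and no reset: what is moved stays moved. The work goes in short steps, each a Python script; the robot and the scene stay as the last script left them, time stands still between calls to the robot, and variables do not carry over. Pictures are saved under pics/ and viewed, and the job is handed in when it is done.

```bash
ls; mkdir -p pics; python3 - <<'E'
from plant import robot
import cv2
for n in("side","top","wrist"):
    im=robot.grab_frame(n); cv2.imwrite(f"pics/{n}0.png",im); print(n,robot.get_calibration(n))
o=robot.observe(); print(o['time'],o['tool_pos'],o['tcp_rot'],o['gripper_width'])
E
```

```text
pics
side {'vertical_fov': 51.03219729564713, 'cx': 322.426367574675, 'cy': 243.35070434263315, 'rvec': array([ 2.09186479,  0.29968825, -0.1805791 ]), 'tvec': array([-0.57968855, -0.00942598,  1.17462095])}
top {'vertical_fov': 48.42161778145584, 'cx': 323.9334048907929, 'cy': 230.30762646122798, 'rvec': array([ 2.1546509 , -2.20503625,  0.10027738]), 'tvec': array([0.07551073, 0.57415939, 1.32752203])}
wrist {'vertical_fov': 61.580095976647115, 'cx': 324.09705282833363, 'cy': 235.32198714564535, 'rvec': array([-2.38992233,  1.6456661 ,  0.23440704]), 'tvec': array([-0.59886914, -0.03694784,  0.37895277])}
0.15 [ 0.21346085 -0.56055698  0.30330831] [-1.79945160e+02 -1.11836231e-02  2.08422582e+01] 0.08569757829287808
```

View pics/top0.png

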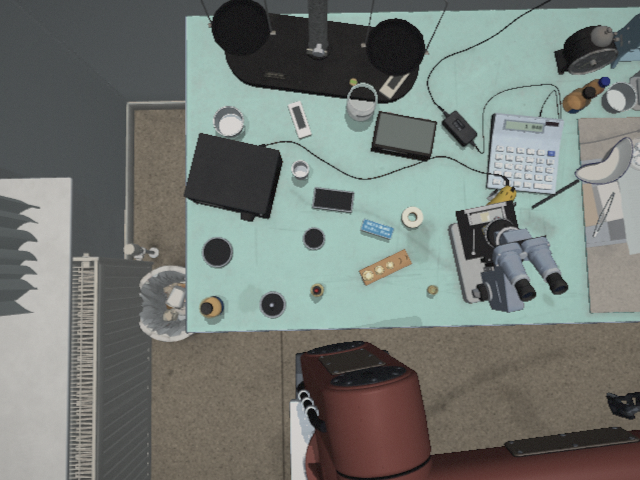

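View pics/side0.png

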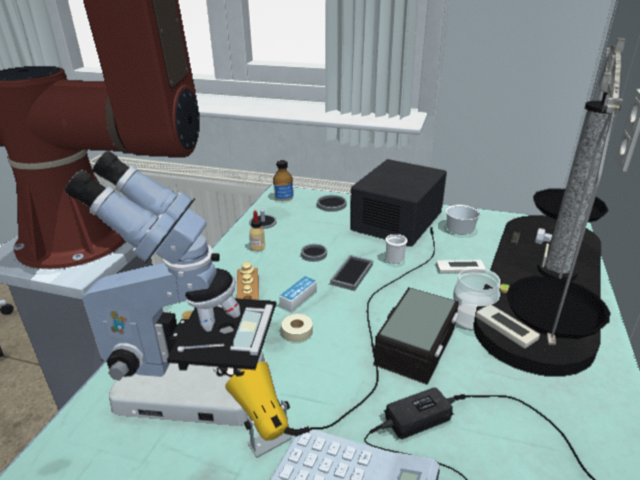

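View pics/wrist0.png

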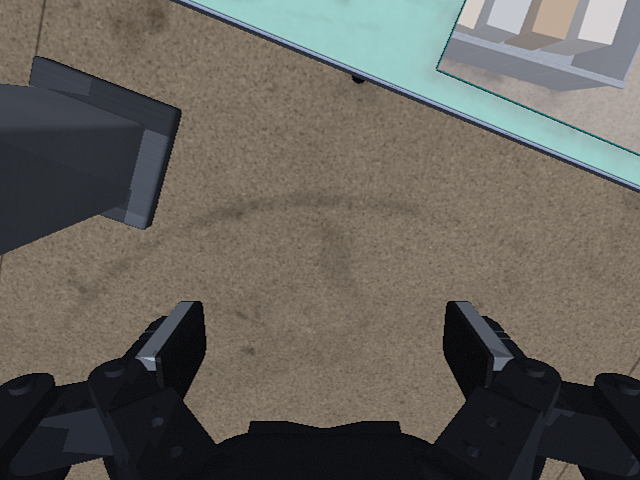

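```bash
cat > h.py <<'E'
import numpy as np, cv2
def P(c,px,z):
    """pixels->world on plane z"""
    f=240/np.tan(np.radians(c['vertical_fov'])/2)
    R=cv2.Rodrigues(np.array(c['rvec']))[0]; t=np.array(c['tvec'])
    d=R.T@np.array([(px[0]-c['cx'])/f,(px[1]-c['cy'])/f,1]); o=-R.T@t
    return o+d*(z-o[2])/d[2]
def proj(c,p):
    f=240/np.tan(np.radians(c['vertical_fov'])/2)
    K=np.array([[f,0,c['cx']],[0,f,c['cy']],[0,0,1.]])
    return cv2.projectPoints(np.atleast_2d(np.array(p,float)),np.array(c['rvec']),np.array(c['tvec']),K,None)[0][:,0]
E
python3 - <<'E'
from plant import robot
from h import *
c=robot.get_calibration("top"); s=robot.get_calibration("side")
print("campos",-cv2.Rodrigues(c['rvec'])[0].T@c['tvec'])
im=cv2.imread("pics/top0.png")
for n,b in(("a",(190,150,350,330)),("b",(290,150,450,330))):
    x0,y0,x1,y1=b
    cv2.imwrite(f"pics/top0{n}.png",cv2.resize(im[y0:y1-50 if 0 else y1,x0:x1][:150*10],None,fx=3.33*1,fy=3.33,interpolation=cv2.INTER_CUBIC))
for n,px,z in [("bottle",(211,307),.1),("drop",(317,290),.09),("carton",(377,229),.026),("tape",(412,216),.019),("large",(217,251),.012),("small",(314,238),.012),("long",(333,199),.012),("pin",(272,304),.005),("cup",(301,171),.05),("vial",(432,289),.034)]:
    print(n,P(c,px,z).round(3), np.hypot(*P(c,px,z)[:2]).round(3))
E
```

```text
campos [0.45933358 0.07121581 1.3717203 ]
bottle [0.394 0.333 0.1  ] 0.516
drop [0.427 0.083 0.09 ] 0.435
carton [ 0.576 -0.072  0.026] 0.58
tape [ 0.608 -0.163  0.019] 0.629
large [0.53  0.336 0.012] 0.627
small [0.558 0.088 0.012] 0.565
long [0.657 0.037 0.012] 0.658
pin [0.393 0.198 0.005] 0.44
cup [0.724 0.116 0.05 ] 0.734
vial [ 0.422 -0.204  0.034] 0.468
```

View pics/top0a.png

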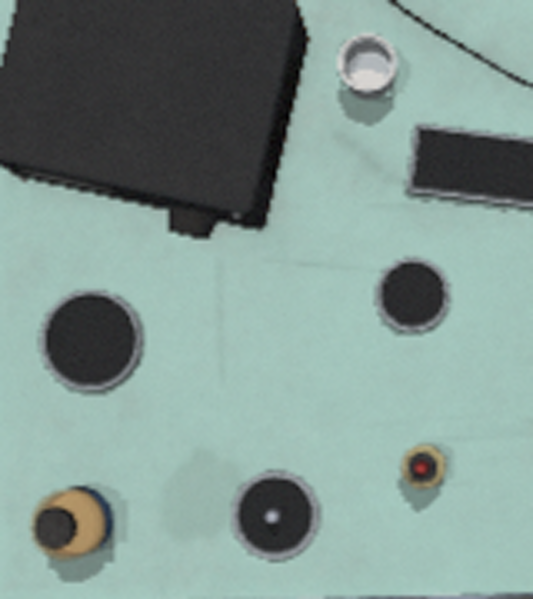

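View pics/top0b.png

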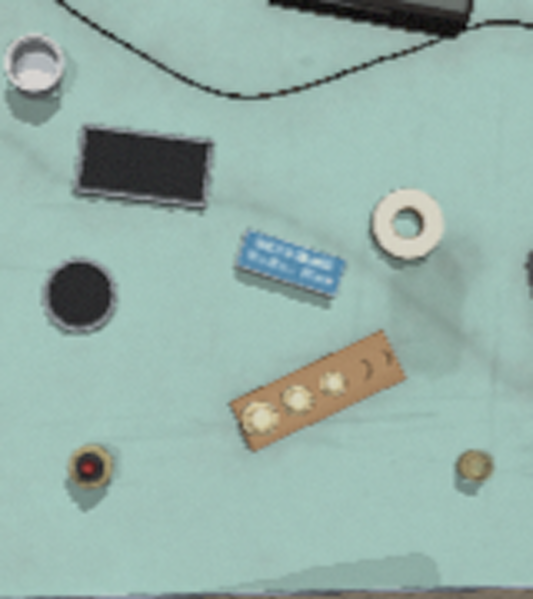

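```bash
python3 - <<'E'
from plant import robot
from h import *
from scipy.spatial.transform import Rotation as Ro
o=robot.observe();w=robot.get_calibration("wrist")
R=cv2.Rodrigues(w['rvec'])[0];p=-R.T@w['tvec']
Rt=Ro.from_euler('xyz',o['tcp_rot'],degrees=True).as_matrix()
print("cam in tool",Rt.T@(p-o['tool_pos']),"\ncam axes in tool\n",(Rt.T@R.T).round(3), robot.tip_reach)
# segment top
c=robot.get_calibration("top");im=cv2.imread("pics/top0.png")
g=cv2.cvtColor(im,cv2.COLOR_BGR2GRAY)
def comp(mask,px):
    n,l,st,ce=cv2.connectedComponentsWithStats(mask.astype('uint8'))
    k=l[px[1],px[0]]; return st[k],ce[k],(l==k)
dark=g<70
for n,px,z in [("large",(217,251),.005),("small",(314,238),.005),("long",(333,199),.005),("pin",(265,304),.005)]:
    st,ce,m=comp(dark,px); pts=cv2.findNonZero(m.astype('uint8')); r=cv2.minAreaRect(pts)
    b=np.array([P(c,q,z)[:2] for q in cv2.boxPoints(r)])
    print(n,st,"cen",P(c,ce,z).round(4),"rectc",b.mean(0).round(4),"sides",np.linalg.norm(b[1]-b[0]).round(4),np.linalg.norm(b[2]-b[1]).round(4),np.degrees(np.arctan2(*(b[1]-b[0])[::-1])).round(1))
B,G,Rr=[im[...,i].astype(int) for i in range(3)]
st,ce,m=comp((B-Rr)>50,(372,232)); pts=cv2.findNonZero(m.astype('uint8')); r=cv2.minAreaRect(pts)
b=np.array([P(c,q,.026)[:2] for q in cv2.boxPoints(r)]);print("carton",b.mean(0),np.linalg.norm(b[1]-b[0]),np.linalg.norm(b[2]-b[1]),np.degrees(np.arctan2(*(b[1]-b[0])[::-1])))
st,ce,m=comp((Rr>B+8)&(Rr>150),(407,210));print(st,ce)
q=cv2.findNonZero(m.astype('uint8'));(cc,rr)=cv2.minEnclosingCircle(q);print("tape",P(c,cc,.015),rr)
for y in range(-180,181,30):
  print(y,[robot.ik([x,yy,z],[180,0,y]) is not None for x,yy,z in [(.394,.333,.2),(.53,.336,.2),(.427,.083,.2),(.558,.088,.2),(.576,-.072,.2),(.657,.037,.2),(.608,-.163,.2),(.393,.198,.2)]])
E
```

```text
cam in tool [ 0.07003591 -0.00057326 -0.07020374] 
cam axes in tool
 [[ 0.001 -0.961 -0.278]
 [ 1.     0.001 -0.   ]
 [ 0.    -0.278  0.961]] 0.0726
large [204 239  27  26 552] cen [0.5293 0.3377 0.005 ] rectc [0.5294 0.3369] sides 0.064 0.0666 -0.2
small [305 229  18  19 269] cen [0.5587 0.0894 0.005 ] rectc [0.5583 0.0893] sides 0.0437 0.0463 -91.3
long [314 189  39  21 627] cen [0.658  0.0372 0.005 ] rectc [0.6582 0.0371] sides 0.0446 0.0943 -8.3
pin [262 294  21  22 353] cen [0.3924 0.198  0.005 ] rectc [0.3915 0.1983] sides 0.0508 0.0529 -91.3
carton [ 0.57750509 -0.07280993] 0.027775416716027766 0.07708340888321892 -19.112158690707876
[402 207  21  21 272] [411.95588235 216.77941176]
tape [ 0.60645859 -0.16405901  0.015     ] 10.383084297180176
-180 [True, True, True, True, True, True, True, True]
-150 [True, True, True, True, True, True, True, True]
-120 [True, True, True, True, True, True, True, True]
-90 [True, True, True, True, True, True, True, True]
-60 [True, True, True, True, True, True, True, True]
-30 [True, True, True, True, True, True, True, True]
0 [True, True, True, True, True, True, True, True]
30 [True, True, True, True, True, True, True, True]
60 [True, True, True, True, True, True, True, True]
90 [True, True, True, True, True, True, True, True]
120 [True, True, True, True, True, True, True, True]
150 [True, True, True, True, True, True, True, True]
180 [True, True, True, True, True, True, True, True]
```

```bash
python3 - <<'E'
from plant import robot
from h import *
robot.line_to([.214,-.561,.5],vel=.3)
for p in ([.47,.2,.5],[.45,.2,.32]):
    q=robot.ik(p,[180,0,0]); print(q)
robot.move_pose([.45,.2,.45],[180,0,0])
w=robot.get_calibration("wrist"); cv2.imwrite("pics/wA.png",robot.grab_frame("wrist"))
np.save("wA.npy",np.r_[w['rvec'],w['tvec']])
robot.move_pose([.5,-.03,.45],[180,0,0])
w=robot.get_calibration("wrist"); cv2.imwrite("pics/wB.png",robot.grab_frame("wrist"))
np.save("wB.npy",np.r_[w['rvec'],w['tvec']])
o=robot.observe();print(o['time'],o['tool_pos'],o['tcp_rot'])
E
```

```text
[   8.35308969   -0.91334137   19.65876697  110.57210834    0.
 -171.64691031]
[   8.70378792  -12.60466604  -10.66315806   91.94150798    0.
 -171.29621208]
9.5583 [ 0.50000083 -0.02995174  0.44998893] [-1.79998651e+02  1.28966222e-03  1.48742869e-02]
```

View pics/wA.png

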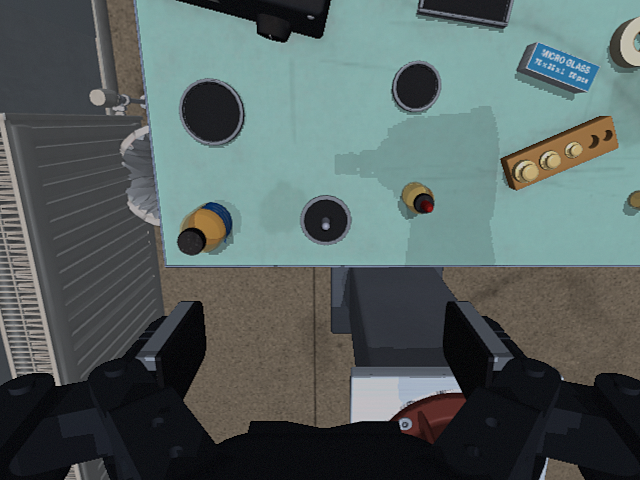

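View pics/wB.png

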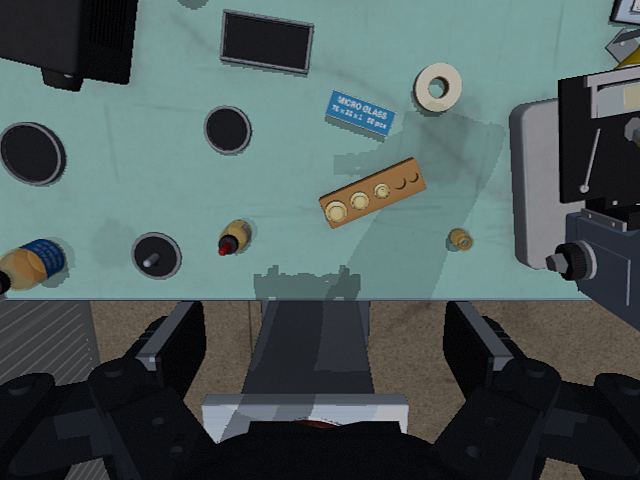

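```bash
cat >> h.py <<'E'
def comp(mask,px):
    n,l,st,ce=cv2.connectedComponentsWithStats(mask.astype('uint8'))
    k=l[px[1],px[0]]; return st[k],ce[k],cv2.findNonZero((l==k).astype('uint8'))
E
python3 - <<'E'
from plant import robot
from h import *
c0=robot.get_calibration("wrist")
def cal(n):
    v=np.load(n+".npy"); d=dict(c0); d['rvec']=v[:3]; d['tvec']=v[3:]; return d
for n,L in (("wA",[("large",(211,112),.005),("small",(416,87),.005),("pin",(315,215),.005)]),("wB",[("large",(32,150),.005),("small",(228,130),.005),("long",(266,40),.005),("pin",(165,245),.005)])):
    c=cal(n);im=cv2.imread(f"pics/{n}.png");g=cv2.cvtColor(im,cv2.COLOR_BGR2GRAY)
    for m,px,z in L:
        st,ce,pts=comp(g<70,px); 
        W=np.array([P(c,q,z)[:2] for q in pts[:,0]])
        r=cv2.minAreaRect((W*1000).astype('float32'))
        print(n,m,W.mean(0).round(4),"rect",np.round(r[0],1),np.round(r[1],1),round(r[2],1))
c=cal("wB");im=cv2.imread("pics/wB.png").astype(int);B,G,R=im[...,0],im[...,1],im[...,2]
st,ce,pts=comp(cv2.morphologyEx(((B-R)>60).astype('uint8'),cv2.MORPH_CLOSE,np.ones((5,5))),(336,112))
W=np.array([P(c,q,.026)[:2] for q in pts[:,0]]);r=cv2.minAreaRect((W*1000).astype('float32'));print("carton",r)
st,ce,pts=comp((R>B+8)&(R>150),(422,88));W=np.array([P(c,q,.019)[:2] for q in pts[:,0]]);r=cv2.minEnclosingCircle((W*1000).astype('float32'));print("tape",r,W.mean(0))
a=cal("wA")
print("cap",P(a,(192,242),.102),"teat",P(a,(428,204),.094),P(c,(224,252),.094))
print("pintip",P(a,(326,226),.036),P(c,(148,262),.036),"vial",P(c,(457,244),.034))
for s,n,f in (("A","wA",[(150,150,460,270)]),):
    im=cv2.imread("pics/wA.png")[170:270,160:460]
    # overlay predicted circles
    full=cv2.resize(cv2.imread("pics/wA.png"),None,fx=3,fy=3,interpolation=cv2.INTER_CUBIC)
    th=np.linspace(0,2*np.pi,60)
    for (x,y),cs in (((.394,.333),[(.005,.0265),(.056,.0265),(.102,.014)]),((.427,.083),[(.004,.017),(.044,.017),(.094,.0055)])):
        for z,rr in cs:
            q=proj(a,np.c_[x+rr*np.cos(th),y+rr*np.sin(th),0*th+z])*3+1
            cv2.polylines(full,[q.astype(int)],True,(0,0,255) if z<.05 else (0,255,0),1)
    cv2.imwrite("pics/ov1.png",np.hstack([full[540:800,480:780],full[540:800,1140:1440]]))
E
```

```text
wA large [0.5288 0.339 ] rect [528.  339.2] [70. 69.] 90.0
wA small [0.5583 0.0889] rect [558.2  89. ] [49.6 48.6] 90.0
wA pin [0.3918 0.1987] rect [391.6 199.1] [57.  55.4] 0.9
wB large [0.5278 0.3422] rect [527.3 342. ] [70.3 69.5] 38.7
wB small [0.5575 0.0917] rect [557.1  91.9] [49.9 49.7] 25.0
wB long [0.6575 0.0392] rect [657.5  37.8] [103.4  48.7] 81.7
wB pin [0.3917 0.1985] rect [390.8 198.8] [56.9 56.3] 40.4
carton ((576.66455078125, -71.78591918945312), (77.34521484375, 27.625051498413086), 71.05191040039062)
tape ((605.7807006835938, -163.3585968017578), 26.543277740478516) [ 0.60624967 -0.16319755]
cap [0.39157169 0.3436701  0.102     ] teat [0.43193416 0.08829052 0.094     ] [0.42718193 0.08203772 0.094     ]
pintip [0.39210907 0.1978581  0.036     ] [0.39421387 0.19511922 0.036     ] vial [ 0.41809146 -0.1975924   0.034     ]
```

View pics/ov1.png

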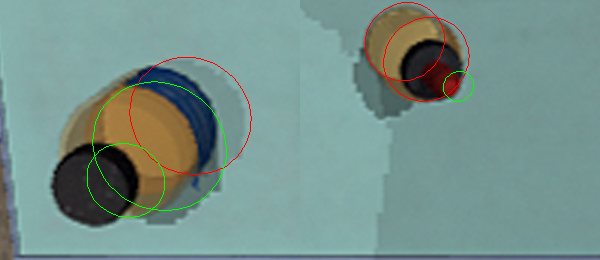

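```bash
cat > ov.py <<'E'
from plant import robot
from h import *
import sys
c0=robot.get_calibration("wrist")
def cal(n):
    if n=="top0": return robot.get_calibration("top")
    v=np.load(n+".npy"); d=dict(c0); d['rvec']=v[:3]; d['tvec']=v[3:]; return d
b=(float(sys.argv[1]),float(sys.argv[2]));d=(float(sys.argv[3]),float(sys.argv[4]))
th=np.linspace(0,2*np.pi,60); out=[]
for n in ("wA","wB","top0"):
    c=cal(n);F=5;full=cv2.resize(cv2.imread(f"pics/{n}.png"),None,fx=F,fy=F,interpolation=cv2.INTER_CUBIC)
    row=[]
    for (x,y),cs in ((b,[(.005,.0265),(.056,.0265),(.102,.014)]),(d,[(.004,.017),(.044,.017),(.067,.011),(.094,.0045)])):
        for i,(z,rr) in enumerate(cs):
            q=proj(c,np.c_[x+rr*np.cos(th),y+rr*np.sin(th),0*th+z])*F+F/2
            cv2.polylines(full,[q.astype(int)],True,[(0,0,255),(0,255,0),(255,255,0),(255,0,255)][i],1)
        m=proj(c,[(x,y,.05)])[0]*F; x0=int(max(m[0]-190,0));y0=int(m[1]-150)
        row.append(full[y0:y0+300,x0:x0+380])
    out.append(np.hstack(row))
cv2.imwrite(sys.argv[5],cv2.resize(np.vstack(out),None,fx=.66,fy=.66))
c=cal("top0");print(P(c,(206.5,308.3),.102),P(c,(316.4,290.5),.094))
E
python3 ov.py .391 .344 .430 .0895 pics/ov2.png
```

```text
[0.39104985 0.34358724 0.102     ] [0.42644655 0.08395637 0.094     ]
```

View pics/ov2.png

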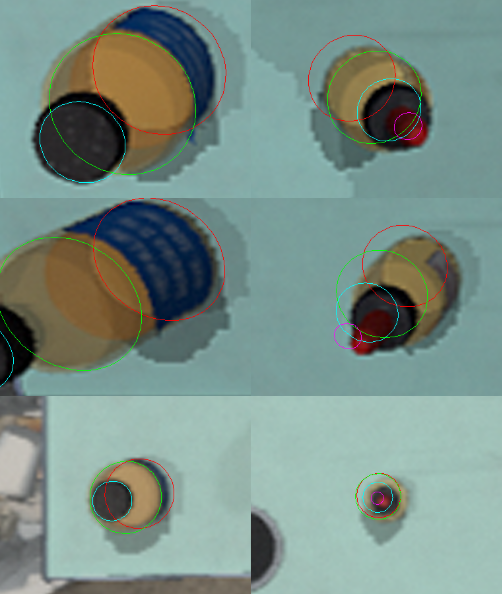

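```bash
python3 ov.py .390 .346 .4265 .0860 pics/ov3.png
```

```text
[0.39104985 0.34358724 0.102     ] [0.42644655 0.08395637 0.094     ]
```

View pics/ov3.png

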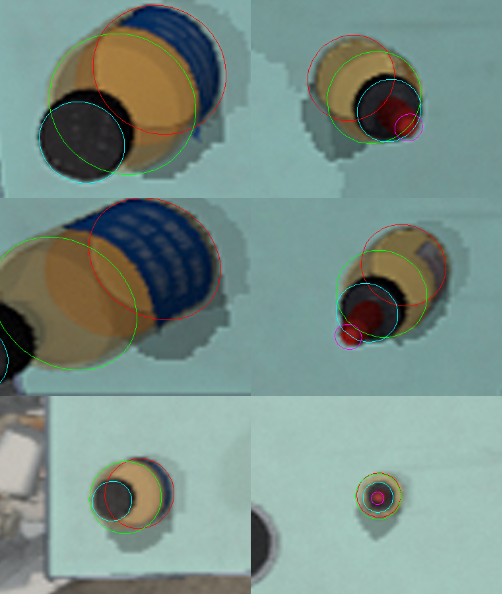

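```bash
cat >> h.py <<'E'
def st(robot,m=""):
    o=robot.observe();print(m,round(o['time'],2),o['tool_pos'].round(4),"w",round(o['gripper_width'],4),"F",np.round(o['ft_force'],1))
def pick(robot,x,y,z,yaw,zh,op):
    robot.move_pose([x,y,zh],[180,0,yaw]); robot.set_gripper(op)
    g=robot.line_to([x,y,z],vel=.15,guard=15); st(robot,f"down {g}")
    robot.set_gripper(0.0); st(robot,"closed")
    robot.line_to([x,y,zh],vel=.2); st(robot,"lifted")
def place(robot,x,y,z,yaw,zh,op,pre=.02):
    robot.move_pose([x,y,zh],[180,0,yaw])
    robot.line_to([x,y,z+pre],vel=.15); st(robot,"pre")
    g=robot.line_to([x,y,z-.001],vel=.03,guard=5); st(robot,f"down {g}")
    robot.set_gripper(op); st(robot,"open")
E
python3 - <<'E'
from plant import robot
from h import *
pick(robot,.577,-.0722,.083,71,.20,.055)
cv2.imwrite("pics/c1.png",robot.grab_frame("side"))
cv2.imwrite("pics/c1w.png",robot.grab_frame("wrist"))
E
```

```text
down False 12.06 [ 0.5776 -0.0724  0.084 ] w 0.0548 F [ 0.4  0.4 -0.2]
closed 12.41 [ 0.5778 -0.0725  0.0844] w 0.0283 F [-0.6  0.3  6. ]
lifted 13.14 [ 0.5765 -0.072   0.1986] w 0.0286 F [ 0.2  0.2 -2.3]
```

View pics/c1w.png

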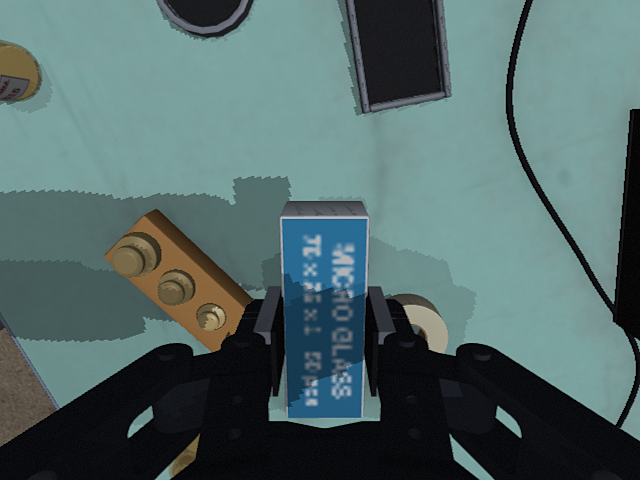

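```bash
python3 - <<'E'
from plant import robot
from h import *
w=robot.get_calibration("wrist")
a=[P(w,q,.140)[:2] for q in ((282,218),(368,217),(364,418),(287,418))]
a=np.array(a);print(a.mean(0),np.linalg.norm(a[1]-a[0]),np.linalg.norm(a[2]-a[1]),robot.observe()['tool_pos'])
place(robot,.6577,.0375,.0892,81.7,.20,.055)
o=robot.observe();x=o['tool_pos'][:2]
robot.line_to([.6577,.0375,.22],vel=.25)
robot.move_pose([.60,-.10,.25],[180,0,90])
w=robot.get_calibration("wrist");cv2.imwrite("pics/c2w.png",robot.grab_frame("wrist"))
cv2.imwrite("pics/c2t.png",cv2.resize(robot.grab_frame("top")[150:270,280:440],None,fx=4,fy=4))
np.save("c2w.npy",np.r_[w['rvec'],w['tvec']]);st(robot)
E
```

```text
[ 0.57584481 -0.07127042] 0.028100256407730576 0.0785803619440138 [ 0.57610995 -0.07189411  0.19786402]
pre 14.6 [0.6582 0.0371 0.1104] w 0.0287 F [ 0.1  0.5 -1.1]
down True 15.26 [0.6573 0.0376 0.0885] w 0.0284 F [-1.2 -0.1  4. ]
open 15.63 [0.6566 0.0377 0.0874] w 0.0549 F [ 0.1  0.2 -0.3]
 17.07 [ 0.5999 -0.099   0.2488] w 0.055 F [-0.1  1.1  0.2]
```

View pics/c2w.png

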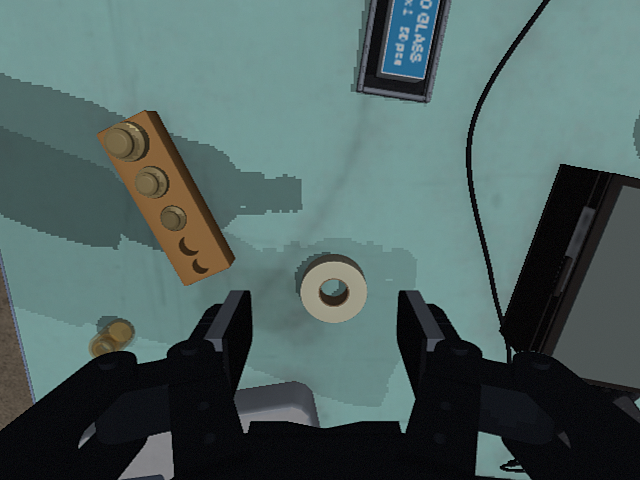

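View pics/c2t.png

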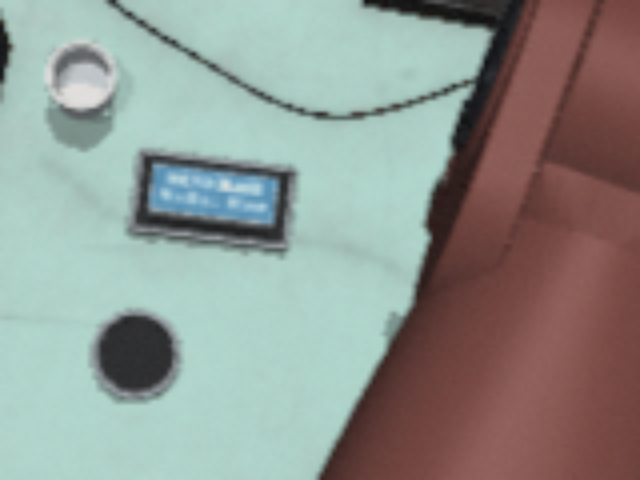

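```bash
python3 - <<'E'
from plant import robot
from h import *
w=robot.get_calibration("wrist");im=cv2.imread("pics/c2w.png").astype(int)
B,G,R=im[...,0],im[...,1],im[...,2]
s,ce,pts=comp((R>B+15)&(R>185),(312,285));W=np.array([P(w,q,.019)[:2] for q in pts[:,0]]);r=cv2.minEnclosingCircle((W*1000).astype('float32'));print("tape",r,W.mean(0),s)
print("hole",P(w,(334,291),.019))
E
```

```text
tape ((593.885498046875, -207.34066772460938), 333.0027770996094) [ 0.59522402 -0.12922235] [     0      0    640    480 307199]
hole [ 0.60700737 -0.16122525  0.019     ]
```

```bash
python3 - <<'E'
from plant import robot
from h import *
pick(robot,.6065,-.1625,.077,90,.22,.075)
w=robot.get_calibration("wrist");st(robot);cv2.imwrite("pics/t1w.png",robot.grab_frame("wrist"))
np.save("t1w.npy",np.r_[w['rvec'],w['tvec']])
E
```

```text
down False 18.89 [ 0.6071 -0.1628  0.0782] w 0.0752 F [-0.4 -0.3  0.1]
closed 19.24 [ 0.6073 -0.1629  0.0788] w 0.051 F [-1.9  1.   6.5]
lifted 20.11 [ 0.606  -0.1623  0.2185] w 0.0508 F [ 0.3  0.5 -1.2]
 20.11 [ 0.606  -0.1623  0.2185] w 0.0508 F [ 0.3  0.5 -1.2]
```

View pics/t1w.png

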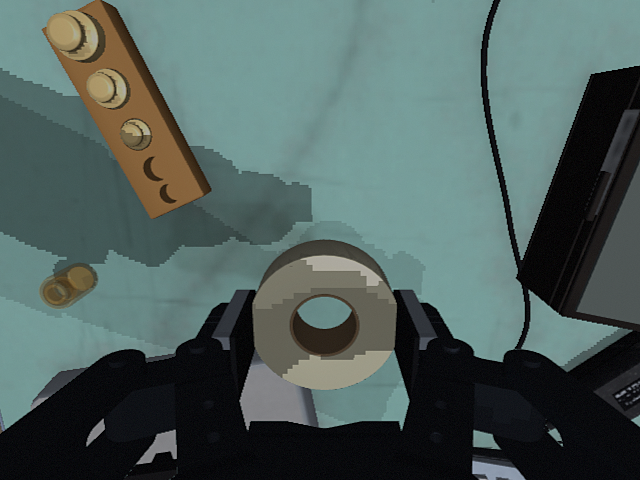

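```bash
python3 - <<'E'
from plant import robot
from h import *
w=robot.get_calibration("wrist");t=robot.observe()['tool_pos']
h=P(w,(325,323),t[2]-.0788+.019);print(h-t)
dx,dy=(h-t)[:2]; dx*=.5   # jaw dir self-centred
print(dx,dy)
X,Y=.392,.198-dy
robot.line_to([*t[:2],.26],vel=.25)
robot.move_pose([X,Y,.22],[180,0,90]); st(robot)
w=robot.get_calibration("wrist");cv2.imwrite("pics/t2w.png",robot.grab_frame("wrist"));cv2.imwrite("pics/t2s.png",robot.grab_frame("side"))
E
```

```text
[-0.00038465  0.00069952 -0.0598    ]
-0.00019232606953728526 0.0006995212898198155
 22.02 [0.3927 0.1968 0.2202] w 0.0512 F [-0.1 -0.   0.1]
```

View pics/t2w.png

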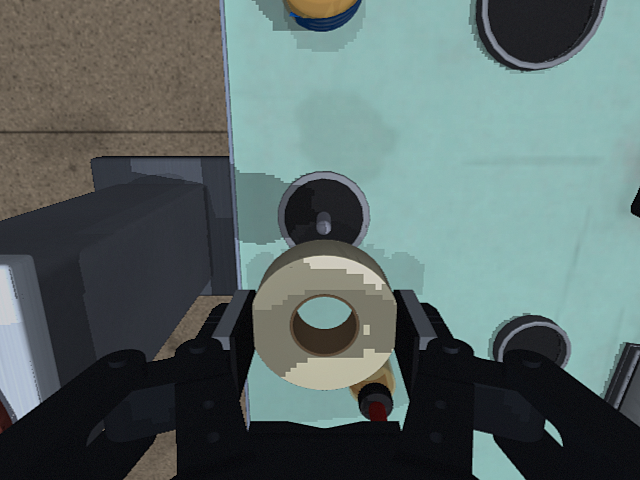

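```bash
python3 - <<'E'
from plant import robot
from h import *
w=robot.get_calibration("wrist")
# base outer ring left-right 278..370, top 171 
print("pin base",P(w,(324,216),.005),P(w,(324,171),.005),P(w,(278,214),.005),P(w,(369,214),.005),"tip",P(w,(323.5,219),.036))
E
```

```text
pin base [0.39211093 0.19985782 0.005     ] [0.39213034 0.23242128 0.005     ] [0.35870231 0.20136616 0.005     ] [0.42479455 0.20133218 0.005     ] tip [0.39179846 0.20521019 0.036     ]
```

```bash
python3 - <<'E'
from plant import robot
from h import *
X,Y=.392,.1978
robot.line_to([X,Y,.122],vel=.15);st(robot)
g=robot.line_to([X,Y,.083],vel=.04,guard=5);st(robot,g)
cv2.imwrite("pics/t3s.png",robot.grab_frame("side")[180:300,200:360].repeat(4,0).repeat(4,1))
cv2.imwrite("pics/t3w.png",robot.grab_frame("wrist"))
E
```

```text
22.92 [0.3925 0.1978 0.1228] w 0.0515 F [ 0.2 -0.2  0.5]
True 23.82 [0.3916 0.1978 0.0838] w 0.051 F [-1.4 -0.2  5.3]
```

View pics/t3w.png

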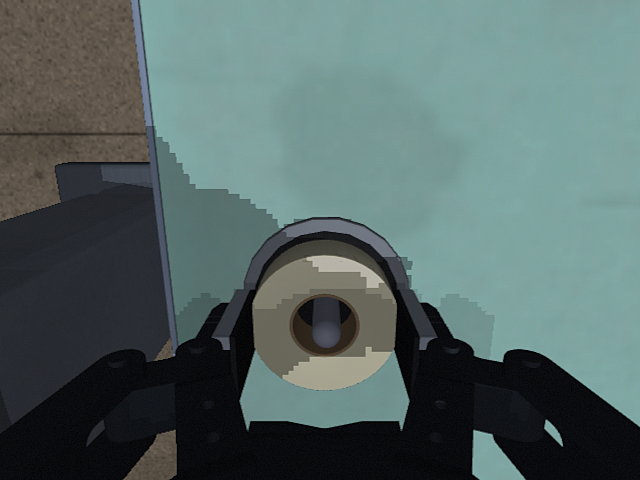

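Tape is down over the pin (contact exactly at the expected 0.0838 m). Release, then the amber bottle.

```bash
python3 - <<'E'
from plant import robot
from h import *
robot.set_gripper(.07);st(robot)
robot.line_to([.392,.1978,.24],vel=.25)
cv2.imwrite("pics/t4w.png",robot.grab_frame("wrist"))
robot.move_pose([.35,.30,.30],[180,0,0]) if 0 else None
pick(robot,.3905,.345,.108,180,.24,.08)
cv2.imwrite("pics/b1w.png",robot.grab_frame("wrist"));cv2.imwrite("pics/b1s.png",robot.grab_frame("side"))
E
```

```text
24.24 [0.3909 0.1976 0.083 ] w 0.0702 F [-0.5  0.9 -0.4]
down False 27.52 [0.3911 0.3453 0.109 ] w 0.0799 F [0.4 0.  0.7]
closed 27.92 [0.3915 0.3455 0.1096] w 0.0498 F [0.4 0.1 6.3]
lifted 28.73 [0.39   0.3447 0.2385] w 0.0495 F [-0.3 -0.2 -1.5]
```

View pics/t4w.png

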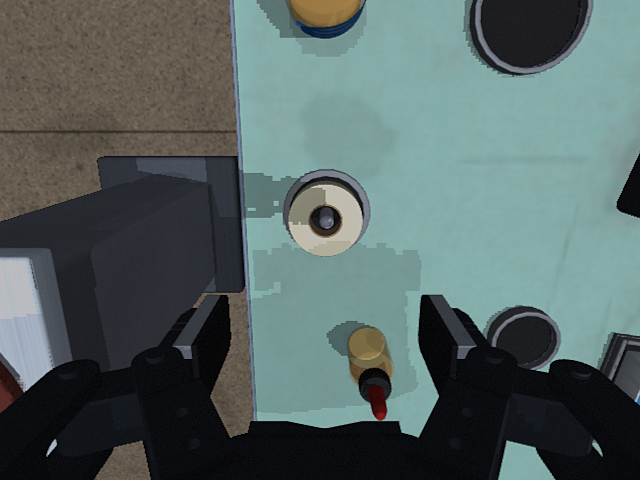

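View pics/b1w.png

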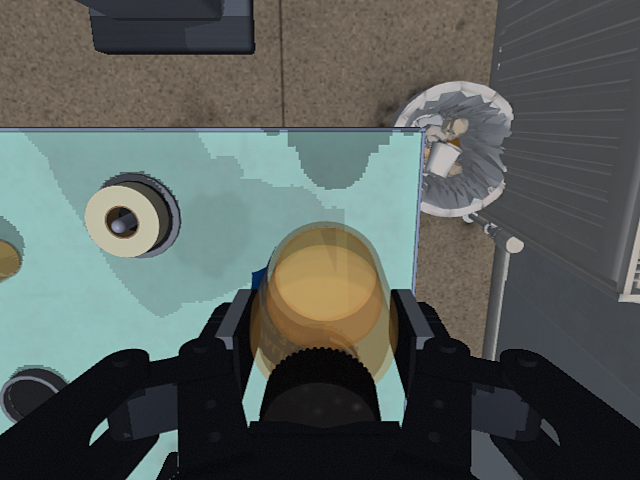

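View pics/b1s.png

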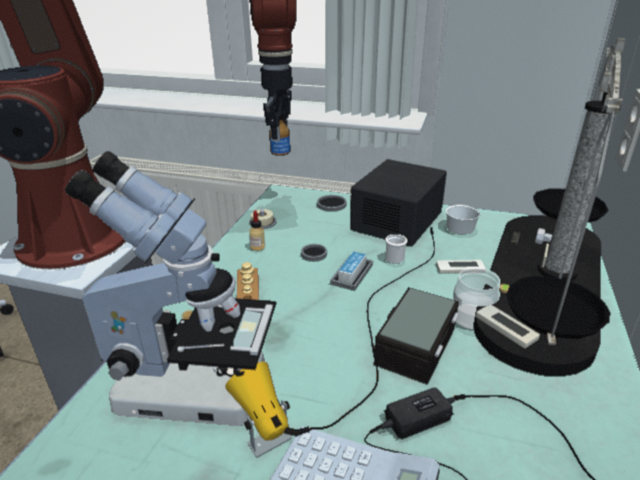

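```bash
python3 - <<'E'
from plant import robot
from h import *
w=robot.get_calibration("wrist");t=robot.observe()['tool_pos'];zb=t[2]-.1096
th=np.linspace(0,2*np.pi,60);F=1
im=cv2.imread("pics/b1w.png")
for z,r,c in((.005,.0265,(0,0,255)),(.056,.0265,(0,255,0)),(.088,.014,(255,0,255)),(.102,.014,(255,255,0))):
    q=proj(w,np.c_[t[0]+r*np.cos(th),t[1]+r*np.sin(th),0*th+zb+z]);cv2.polylines(im,[q.astype(int)],True,c,1)
cv2.imwrite("pics/b1o.png",im[180:,180:460].repeat(2,0).repeat(2,1))
E
```

```text
(no output)
```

View pics/b1o.png

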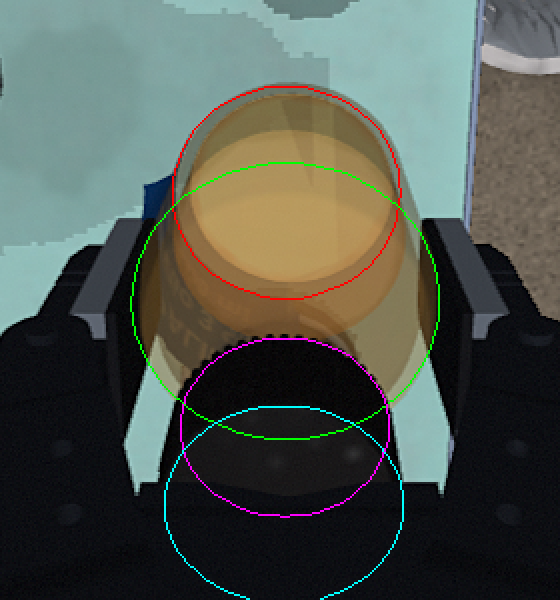

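```bash
python3 - <<'E'
from plant import robot
from h import *
robot.move_pose([.529,.338,.24],[180,0,180])
robot.line_to([.529,.338,.133],vel=.15);st(robot)
g=robot.line_to([.529,.338,.1135],vel=.03,guard=5);st(robot,g)
cv2.imwrite("pics/b2s.png",robot.grab_frame("side")[100:280,240:460].repeat(3,0).repeat(3,1))
E
```

```text
30.3 [0.5294 0.3383 0.1343] w 0.0494 F [ 0.3 -0.2 -1.7]
True 30.89 [0.5288 0.3379 0.1146] w 0.0497 F [-0.5 -0.4  4.8]
```

View pics/b2s.png

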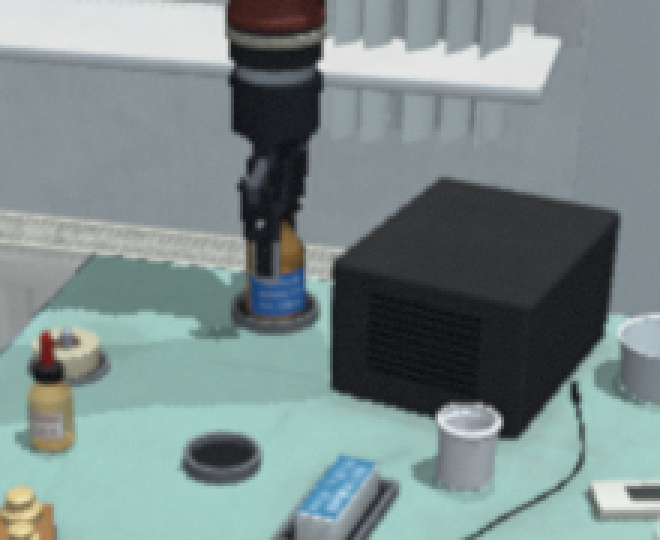

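```bash
python3 - <<'E'
from plant import robot
from h import *
robot.set_gripper(.078);st(robot)
robot.line_to([.529,.338,.25],vel=.2)
cv2.imwrite("pics/b3w.png",robot.grab_frame("wrist"))
pick(robot,.4265,.0855,.099,180,.23,.06)
w=robot.get_calibration("wrist");t=robot.observe()['tool_pos'];im=robot.grab_frame("wrist");zb=t[2]-.1003
th=np.linspace(0,2*np.pi,60)
for z,r,c in((.004,.017,(0,0,255)),(.044,.017,(0,255,0)),(.067,.011,(255,0,255))):
    q=proj(w,np.c_[t[0]+r*np.cos(th),t[1]+r*np.sin(th),0*th+zb+z]);cv2.polylines(im,[q.astype(int)],True,c,1)
cv2.imwrite("pics/d1w.png",im)
cv2.imwrite("pics/d1s.png",robot.grab_frame("side")[60:280,200:420].repeat(2,0).repeat(2,1))
E
```

```text
31.33 [0.5281 0.3376 0.1136] w 0.0778 F [ 0.3 -0.3 -0. ]
down False 34.62 [0.427  0.0854 0.0999] w 0.0601 F [ 0.4 -0.1 -1.1]
closed 34.99 [0.4272 0.0854 0.1002] w 0.0314 F [-0.7 -1.1  5.7]
lifted 35.8 [0.4261 0.0855 0.2287] w 0.0314 F [ 0.7  0.7 -1. ]
```

View pics/b3w.png

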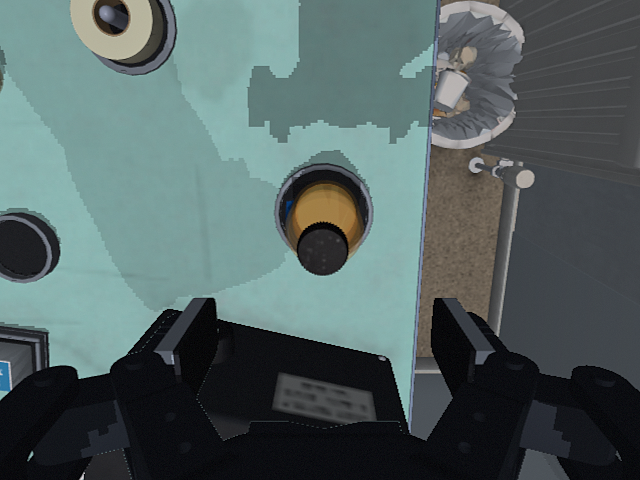

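View pics/d1w.png

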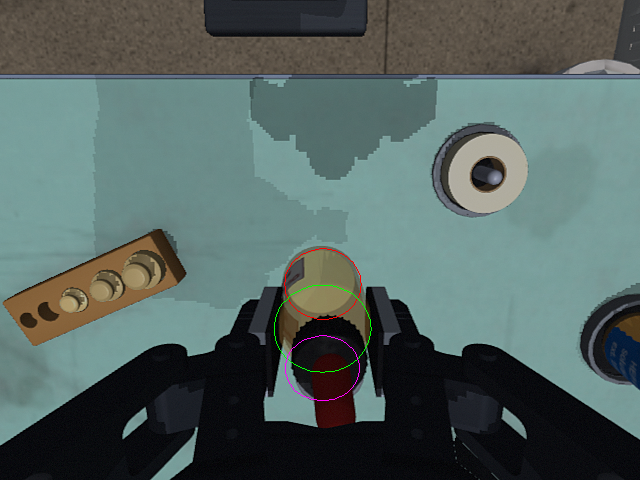

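View pics/d1s.png

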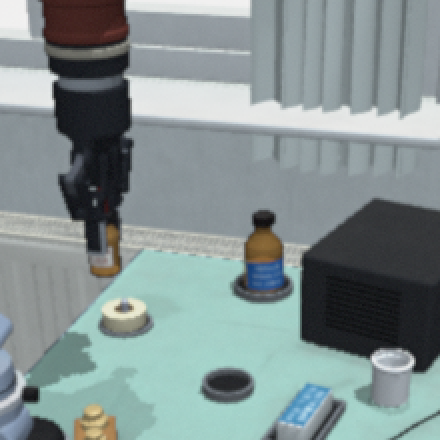

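```bash
python3 - <<'E'
from plant import robot
from h import *
w=robot.get_calibration("wrist");t=robot.observe()['tool_pos'];im=robot.grab_frame("wrist");zb=t[2]-.1002
F=5
big=cv2.resize(im[220:440,250:400],None,fx=4,fy=4,interpolation=cv2.INTER_CUBIC)[:,:600];raw=big.copy()
th=np.linspace(0,2*np.pi,60)
for z,r,c in((.004,.017,(0,0,255)),(.055,.011,(255,0,255)),(.067,.011,(255,255,0)),(.09,.0055,(0,255,0))):
    q=(proj(w,np.c_[t[0]+r*np.cos(th),t[1]+r*np.sin(th),0*th+zb+z])-[250,220])*4+2;cv2.polylines(big,[q.astype(int)],True,c,1)
cv2.imwrite("pics/d2w.png",cv2.resize(np.hstack([big,raw]),None,fx=.66,fy=.66))
cv2.imwrite("pics/d2s.png",cv2.resize(robot.grab_frame("side")[130:210,210:290],None,fx=7,fy=7,interpolation=cv2.INTER_CUBIC))
E
```

```text
(no output)
```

View pics/d2w.png

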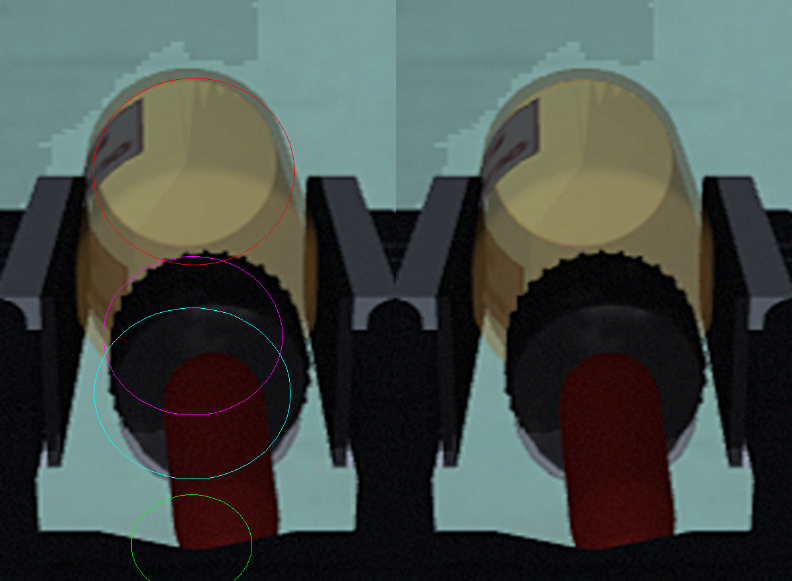

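View pics/d2s.png

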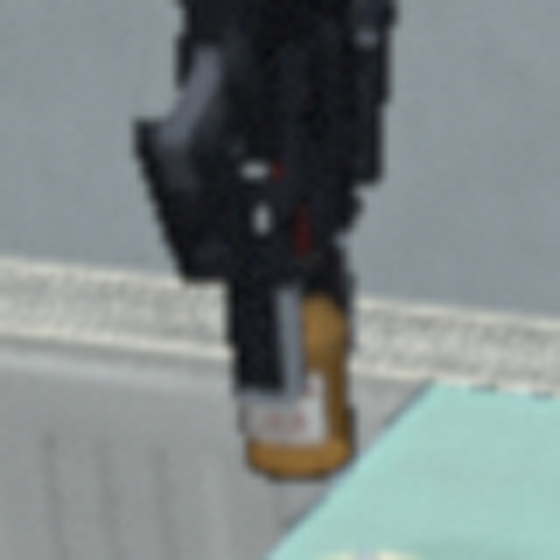

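```bash
python3 - <<'E'
from plant import robot
from h import *
X,Y=.5585,.090
robot.move_pose([X,Y,.23],[180,0,180])
robot.line_to([X,Y,.126],vel=.15);st(robot)
g=robot.line_to([X,Y,.104],vel=.025,guard=3.5);st(robot,g)
cv2.imwrite("pics/d3s.png",robot.grab_frame("side")[130:290,240:440].repeat(4,0).repeat(4,1)[:600])
E
```

```text
37.46 [0.5589 0.09   0.1272] w 0.0317 F [-0.2  0.2 -0.2]
True 38.23 [0.5582 0.09   0.1052] w 0.0313 F [-0.4  0.2  6. ]
```

View pics/d3s.png

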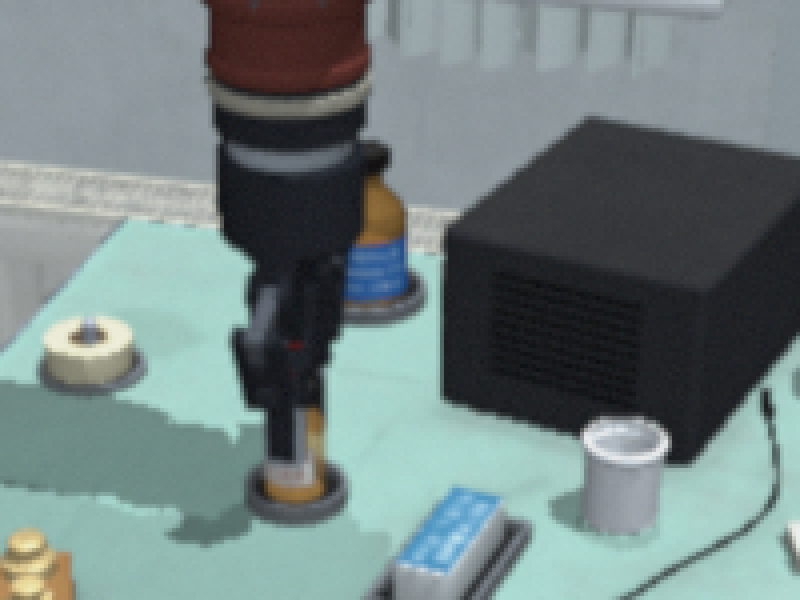

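```bash
python3 - <<'E'
from plant import robot
from h import *
robot.set_gripper(.06);st(robot)
robot.line_to([.558,.09,.26],vel=.15)
robot.move_pose([.45,.12,.45],[180,0,0])
w=robot.get_calibration("wrist");im=robot.grab_frame("wrist");top=robot.grab_frame("top")
cv2.imwrite("pics/f_w.png",im);st(robot)
np.save("f_w.npy",np.r_[w['rvec'],w['tvec']])
cv2.imwrite("pics/f_s.png",cv2.resize(robot.grab_frame("side")[150:330,160:440],None,fx=2.8,fy=2.8))
th=np.linspace(0,2*np.pi,60);F=3
big=cv2.resize(im[:300],None,fx=F,fy=F,interpolation=cv2.INTER_CUBIC)
for (x,y),cs in (((.529,.338),[(.006,.0265),(.061,.0265),(.107,.014)]),((.558,.0895),[(.009,.017),(.049,.017),(.072,.011)]),((.392,.198),[(.005,.027),(.024,.027)])):
    for i,(z,r) in enumerate(cs):
        q=proj(w,np.c_[x+r*np.cos(th),y+r*np.sin(th),0*th+z])*F+1;cv2.polylines(big,[q.astype(int)],True,[(0,0,255),(0,255,0),(255,255,0)][i],1)
cut=[]
for p in ((.529,.338,.05),(.558,.0895,.04),(.392,.198,.01)):
    m=(proj(w,[p])[0]*F).astype(int);y0=max(m[1]-130,0);cut.append(big[y0:y0+260,max(m[0]-130,0):][:, :260])
cv2.imwrite("pics/f_o.png",np.hstack(cut))
E
```

```text
38.67 [0.5576 0.0901 0.1044] w 0.0599 F [ 0.4  0.6 -0. ]
 42.65 [0.45   0.12   0.4498] w 0.0599 F [ 0.4 -0.3 -0.7]
```

View pics/f_w.png

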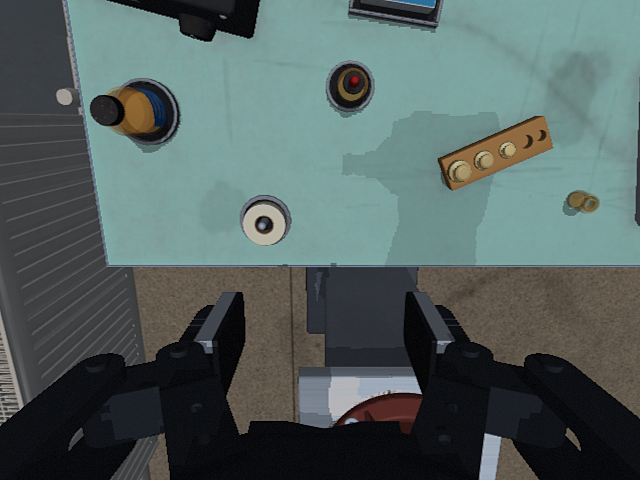

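View pics/f_s.png

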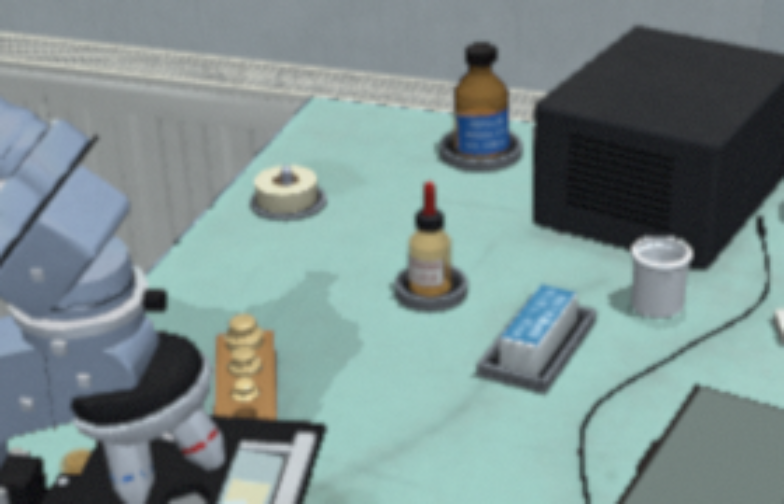

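View pics/f_o.png

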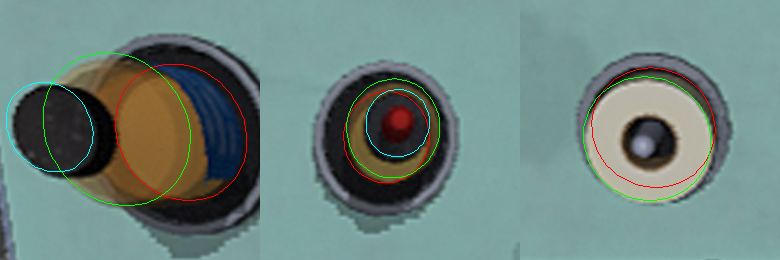

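```bash
python3 - <<'E'
from plant import robot
from h import *
a=cv2.imread("pics/top0.png");
robot.pause(.3);b=robot.grab_frame("top")
for n,(x,y) in (("cup",(301,171)),("vial",(432,289))):
    T=a[y-12:y+13,x-12:x+13];S=b[y-20:y+21,x-20:x+21]
    _,v,_,l=cv2.minMaxLoc(cv2.matchTemplate(S,T,cv2.TM_CCOEFF_NORMED));print(n,round(v,3),"shift px",l[0]-8,l[1]-8)
robot.job_done();st(robot)
E
```

```text
cup 0.999 shift px 0 0
vial 0.998 shift px 0 0
the job is handed in; nothing more can be done
the job is handed in; nothing more can be done
```

All four supplies are in their holders, and I handed the job in at about 43 s of the 96 s allowed. No verdict is reported.

- **Placing:** I set down the carton, then the tape roll, the amber bottle and the dropper bottle. Each was lowered slowly with a force guard. Contact came within about 1 mm of the height expected for the holder floor, and only then did I open the fingers.
- **Last pictures:** The final wrist and side views show both bottles upright inside their wells, the carton seated in the long holder and the tape flat over its pin. The arm was clear of everything.
- **Cup and vial:** Matching the first and last top pictures gave a shift of 0 pixels for both.
- **Small disagreements:** The dropper bottle looked tilted by about 0.045 rad while in the fingers, but stands upright in the final view. In the last overlay the amber bottle's cap was about 3 mm from the predicted spot. Positions from different camera views disagreed by up to about 3 mm. All of these are well inside the 12 mm and 0.1 rad limits.

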